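# Hang a second template on the hook stand

### The arm

A 6-joint arm with a two-finger parallel gripper is mounted at the origin on the work surface; the furniture and walls round the work are solid. World frame = base frame: x ahead of the robot, y to its left, z up, the work surface at z = 0. Lengths are in m, angles in rad, forces in N, time in s.
With the tool pointing down it reaches from about 0.2 to 0.875 m from the base axis. Payload 3.4 kg.
Tool frame: the origin (TCP) lies at the very end of the fingers, on their centre line; the grasp point (between the pads) lies 19 mm behind it; z points along the fingers, y is the direction in which the jaws open and shut (so a half turn about z gives the same grasp; the last joint's range is limited). The gripper opens to 94 mm and grips with 3 to 60 N. Pads are 16 mm wide; open, the fingers measure 119 mm over their backs; the gripper's body (75 mm by 177 mm) begins 78 mm behind the grasp point.
Start: joints at [1.055, 0.276, 1.505, -0, 1.361, -0.121], TCP at [0.221, 0.531, 0.167] pointing down, gripper open.
Joint ranges: [-2.89, 2.89], [-0.75, 2.08], [0.22, 2.7], [-1.18, 4.32], [0.11, 2.71], [-2.7, 2.7]. Speed limits (rad/s): [2.57, 2.57, 3.14, 3.14, 3.14, 3.14].

### API

Orientations are given as a unit quaternion [x, y, z, w].
In Python, from plant import telemetry, imaging, hand_in gives the robot as it stands.
- The arm moves only by the tool step_arm, never from a script. Its argument "plan" is text: rows parted by semicolons, each of 4 numbers parted by spaces: the shift along the tool's x, y, z in cm, then the turn about the tool's z in degrees. In form: dx dy dz turn; .... A call has 1 to 12 rows; each row shifts and turns the commanded pose from where the row before left it, along the tool's axes as they then stand; what a row does not reach is not made up. A row lasts 1/10 s, in which the tool goes at most 50 mm and 8.59 degrees, less where a joint would pass 70% of its speed; a pose out of reach is approached as far as the arm can. A call is refused whole if a number of a shift passes 5 or a number of a turn 8.59, either way. A call with a gripper value outside its range is refused whole. "jaw" is the opening, from 0 (shut) to 1 (fully open), set as the call begins (left out, the last holds). The fingers move at their own pace and stop on an object; "grip_force" is the grip in N (left out, the last holds). Time passes only in rows, so rows that do not move let the fingers close. It gives the time, the measured TCP pose, the force and the opening at its end, in the units of the state.
- telemetry.state(): the state, without advancing time (a new reading comes with each control period).
- imaging.camera(name): name is "side" or "top"; returns the picture (400x640x3 uint8, red, green, blue); there is no depth.
- imaging.get_calibration(name): a dict with "vfov" (degrees; the focal length in pixels is half the picture's height over the tangent of half this angle, whatever the lens; pixels are square), "cx", "cy" (the principal point, pixels), "R" (3x3) and "t" (3): a world point X has camera coordinates R X + t. Camera axes: x right, y down, z forward; pixel columns grow to the right and rows downward; lengths in m; the calibration is good to about 2 mm. A picture is of the moment at which its call begins. get_calibration takes no time and is no camera call.
- hand_in(): hands the job in, once; it reports no verdict.
Trained networks look in the newest picture that a camera, given by its name, has taken for a name from the list of things; names that differ only in an ending like _2 or _b are one class to them, and where a whole thing is asked for, a point or a joint stands for the part that bears it (a point fixed in the world has none). Each returns a list of dicts, best first, with "score" (0 to 1); they miss things now and then, are a little off and sometimes report something else, mostly with a low value. They report only what shows in the picture. A call takes as long as a camera call. They do not tell look-alikes from the thing itself.
- imaging.regions_of(camera, query): "mask" (400x640 bool, what is visible of it) and "pixel" ([row, column] in pixels, amid what is visible of it).
The state is a dict: "time_s": time; "qpos": joint angles; "qvel": joint speeds; "joint_torque": joint torques, N m; "position": TCP position; "ee_rot": TCP orientation; "ft_force": force on the tool from outside, world axes, zero at the start; "moment": the same for the moment, N m; "width": opening from 0.0 (shut) to 1.0 (fully open).
Only numpy, scipy, OpenCV 4.12 (cv2) and the standard library are available. Lean on these libraries where they do the work, as an engineer would, in place of code of your own. Each camera call takes 0.05 s, during which the arm holds its last target. There are 200 camera calls.

### The job

Put the long plywood template away on the hook: swing the hook's folding tip down until it lies straight in line with the arm, take the long template (the taller of the two) out of the rack and hang it by its square hole on the arm, in front of the template that already hangs there, then swing the tip back upright so that nothing can slide off. Do not push along or knock off the template that already hangs, and leave the short template and the other things where they are.

Things in the scene. Friction and masses are not known exactly. Their poses are not given: they have to be found in the camera images.
- hook_arm (a point): On the axis of the fixed stand's level round steel arm (12 mm thick, axis 190 mm above the table), over the middle of its grey 160 x 100 x 12 mm foot. x runs along the arm to the post, z up. Post (24 mm collar, top 12 mm over the axis) at x = +65 mm; the arm ends in the tip's hinge at x = -85 mm (knuckle 15 mm thick, 10 mm wide), roughly towards the robot.
- tip_hinge (a point): Centre of the hinge of the folding tip, at the free end of the arm, on the arm's axis. The hinge axis is level and square to the arm.
- tip_grip (a point): Centre of the steel ball knob, 16 mm in diameter, at the end of the folding tip, 47 mm from the hinge; it moves with the tip. The tip's pin is 10 mm in diameter. Pinched by the ball from above, across the arm, the tip can be led round its hinge: the ball turns between the fingers.
- folding_tip (a joint): Angle of the folding tip: 0 = upright (closed, standing square to the arm), 1.571 = lying straight in line with the arm, pointing away from the post (open); it stops at both. It swings in the upright plane through the arm and stays by friction where it is left; moving it takes under 1 N at the knob.
- long_template_center (a point): Centre of the long template to be hung: upright plywood plate 80 mm wide (y), 180 mm tall (z up), 9 mm thick (x), about 0.1 kg, in one of the rack's two slots. Its square hanging hole, 26 x 26 mm, has its upper edge 42 mm below the plate's top, its middle 35 mm above this point; a larger window is below. Grip it across the thickness in the solid 42 mm above the hole.
- long_template_hole (a point): Centre of the long template's hanging hole, mid-thickness (axes as the template's). When it hangs properly, the hole's upper edge rests on the arm and this point is 7 mm below the arm's axis.
- short_template_center (a point): Centre of the short template that stays in the rack: plywood plate 80 mm wide (y), 130 mm tall (z), 9 mm thick (x). It stands in the other slot.
- hung_template_hole (a point): Centre of the hanging hole of the template that already hangs on the arm near the post: plywood plate 80 mm wide (y), 150 mm tall (z), 9 mm thick (x), with the same hole, 42 mm below its top. It hangs loose: it slides and swings when touched.
- template_rack: Fixed grey rack on the table, 70 mm (x) by 215 mm (y) by 42 mm tall; origin at the centre of its underside. Two slots side by side along y, centred at y = +50 and -50 mm, each 30 mm deep, 84 mm long in y and 12.5 mm wide in x; the templates stand 12 mm above the table in them, all facing the rack's x axis.
- packing_tape: Bystander: yellow packing tape roll lying flat, 110 mm in diameter, 58 mm tall; origin at the centre of its underside.
- glue_bottle: Bystander: upright white glue bottle, 55 mm in diameter, 155 mm tall; origin at the centre of its underside.
Things that resemble listed ones, but are neither listed nor needed, are in the scene too. There is more than one size of the part that bears hook_arm; the job needs the larger.

How it is judged:
By the outcome, as a careful person would: the job done as asked, in the order asked, and still so for the second after the job is handed in, with the robot touching nothing.
It also fails if it takes over 64 s, if anything falls off the work surface, if the arm or the gripper's body presses on something with over 40 N, if the wrist force passes 120 N, or if a joint passes its speed limit or range.

## Working session

There is one attempt and no reset: what is moved stays moved. The work goes in short steps, Python scripts to look and compute and a tool call to move; the robot and the scene stay as the last step left them, time stands still between calls to the robot, and variables do not carry over. Pictures are saved under pics/ and viewed, about 8 in all and at most 12, crops included, and the job is handed in when it is done.

Besides the shell and the picture viewer there is one more tool, called after ">>>" as a command line: name --argument value ..., lists and objects as JSON in quotes. step_arm: Moves the arm, as the interface text tells. Its arguments: {"type":"object","properties":{"plan":{"type":"string"},"jaw":{"type":"number"},"grip_force":{"type":"number"}},"required":["plan"]}

```bash
mkdir -p pics; ls
python3 - <<'E'
from plant import telemetry, imaging
import cv2,numpy as np
for n in ("side","top"):
    im=imaging.camera(n); cv2.imwrite(f"pics/{n}0.png",im[:,:,::-1])
    c=imaging.get_calibration(n); print(n,c)
    for q in ("hook_arm","tip_grip","tip_hinge","long_template_center","long_template_hole","short_template_center","hung_template_hole","template_rack"):
        for r in imaging.regions_of(n,q)[:3]:
            m=r["mask"]; ys,xs=np.nonzero(m)
            print(q,round(r["score"],2),np.round(r["pixel"],1),m.sum(),(ys.min(),ys.max(),xs.min(),xs.max()) if m.any() else None)
print(telemetry.state())
E
```

```text
pics
side {'vfov': 56.6536535763404, 'cx': 316.9570171578167, 'cy': 204.11935947577587, 'R': array([[ 0.89320555, -0.44959187, -0.00714146],
       [-0.22024415, -0.42360273, -0.8786656 ],
       [ 0.39201577,  0.78640186, -0.47738429]]), 't': array([-0.41550244,  0.27314896,  1.18640471])}
hook_arm 0.77 [197.9 288.9] 518 (np.int64(158), np.int64(209), np.int64(276), np.int64(300))
hook_arm 0.68 [205.6 251.3] 288 (np.int64(175), np.int64(214), np.int64(238), np.int64(260))
long_template_center 0.81 [209.1 307.7] 419 (np.int64(188), np.int64(231), np.int64(299), np.int64(311))
long_template_hole 0.59 [208.5 305.5] 429 (np.int64(188), np.int64(231), np.int64(299), np.int64(311))
short_template_center 0.83 [226.5 316.9] 323 (np.int64(212), np.int64(244), np.int64(313), np.int64(325))
short_template_center 0.16 [303.2 402.8] 691 (np.int64(279), np.int64(324), np.int64(393), np.int64(412))
hung_template_hole 0.65 [159.9 293.2] 480 (np.int64(148), np.int64(180), np.int64(283), np.int64(302))
template_rack 0.88 [241.4 311.9] 769 (np.int64(219), np.int64(257), np.int64(292), np.int64(335))
t
[... 969 characters left out ...]
.int64(330))
{'time_s': 0.9, 'qpos': array([ 1.05500592e+00,  2.75881603e-01,  1.50486863e+00,  1.81296899e-06,
        1.36070003e+00, -1.20978554e-01]), 'qvel': array([-9.45822977e-04, -9.92352477e-04,  2.05309711e-04, -7.46429109e-05,
        3.78328195e-04, -6.00528103e-04]), 'joint_torque': array([ 1.23473445e-03, -4.04449403e+01, -2.37502706e+01,  7.01326621e-02,
        2.50469201e-02, -3.58915474e-05]), 'position': array([0.22118562, 0.5308168 , 0.16731604]), 'ee_rot': array([1.96126483e-01, 9.80578604e-01, 6.78920868e-05, 2.14435775e-05]), 'ft_force': array([-0.33348663,  0.28333734, -0.34812407]), 'moment': array([-0.05921547,  0.03355314, -0.01291924]), 'width': 0.998714672646506}
```

View crops.

Run:
```python
import cv2,numpy as np
s=cv2.imread("pics/side0.png");t=cv2.imread("pics/top0.png")
a=cv2.resize(s[130:270,225:355],None,fx=4.3,fy=4.3,interpolation=cv2.INTER_CUBIC)[:600,:800]
b=cv2.resize(t[140:260,170:340],None,fx=4.5,fy=4.5,interpolation=cv2.INTER_CUBIC)[:600,:800]
cv2.imwrite("pics/sc.png",a);cv2.imwrite("pics/tc.png",b)
```

```text
(no output)
```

View pics/sc.png

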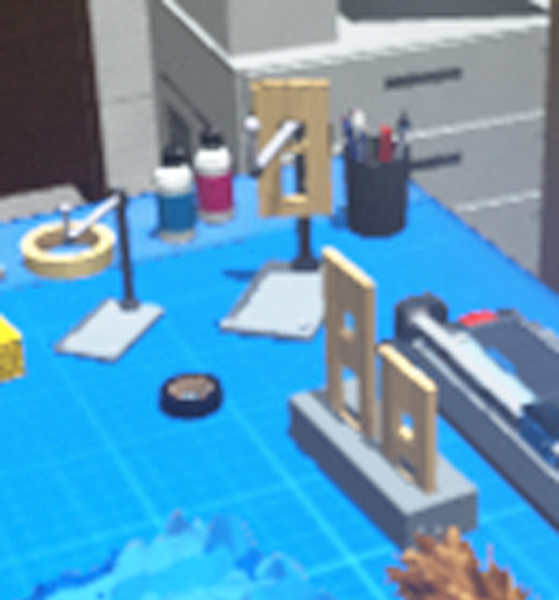

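View pics/tc.png

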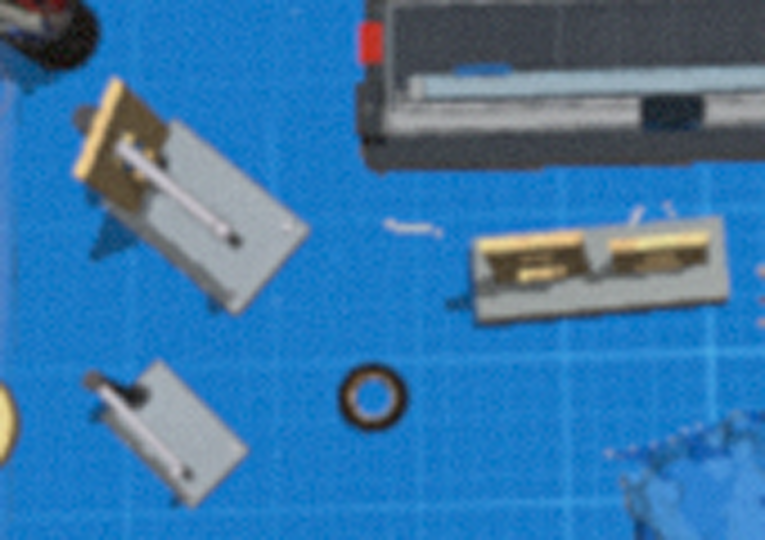

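View pics/side0.png

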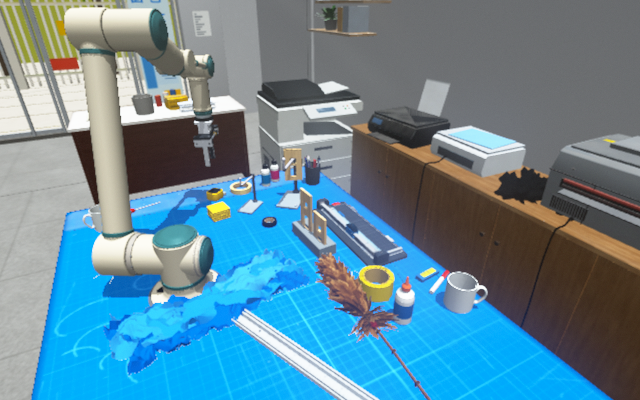

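Side crop: large stand with the hung template at (290,145), ball knob (250,122), hinge about (260,162), long template in the far rack slot (350,330), short one at (405,420). Top crop: knob (235,240), large foot corners (175,120), (310,230), (237,315), hung template top strip from (78,178) to (118,80), and rack with the long template top strip at (530,243) and the short at (660,241).

```bash
cat > h.py <<'E'
import numpy as np
from plant import imaging
from scipy.optimize import least_squares
C={n:imaging.get_calibration(n) for n in("side","top")}
def proj(n,X):
    c=C[n];p=np.atleast_2d(X)@c["R"].T+c["t"];f=200/np.tan(np.radians(c["vfov"]/2))
    return p[:,:2]/p[:,2:]*f+[c["cx"],c["cy"]]
def ray(n,uv):
    c=C[n];f=200/np.tan(np.radians(c["vfov"]/2))
    d=c["R"].T@np.array([(uv[0]-c["cx"])/f,(uv[1]-c["cy"])/f,1]);return -c["R"].T@c["t"],d
def onz(n,uv,z):
    o,d=ray(n,uv);return o+d*(z-o[2])/d[2]
def tri(us,ut,x0=(.5,.2,.2)):
    r=least_squares(lambda X:np.r_[(proj("side",X)-us)[0],(proj("top",X)-ut)[0]],x0);return r.x,r.fun
def S(a):return np.array(a)/4.3+[225,130]
def T(a):return np.array(a)/4.5+[170,140]
def T3(p,l):
    c,s=np.cos(p[2]),np.sin(p[2]);l=np.atleast_2d(l);return np.c_[p[0]+c*l[:,0]-s*l[:,1],p[1]+s*l[:,0]+c*l[:,1],l[:,2]]
E
python3 - <<'E'
from h import *
np.set_printoptions(precision=4,suppress=True)
for n in C: print(n,"cam",-C[n]["R"].T@C[n]["t"])
print("ball tri",tri(S((250,122)),T((235,240))), "ball on z .237",onz("top",T((235,240)),.237))
print("hinge side/top",tri(S((260,163)),T((231,237))))
# foot
for c in((175,120),(310,230),(237,315)):print("foot T",onz("top",T(c),.012))
for c in((222,325),(262,265),(310,338)):print("foot S",onz("side",S(c),.012))
def fit(obs,p0):
    def f(p):return np.concatenate([(proj(n,T3(p,l))-uv)[0] for n,uv,l in obs])
    r=least_squares(f,p0);print(r.x,np.round(r.fun.reshape(-1,2),1).tolist());return r.x
# stand: x to the post (away from robot); also ball and arm axis
print("stand");fit([("top",T((175,120)),(.08,-.05,.012)),("top",T((310,230)),(-.08,-.05,.012)),("top",T((237,315)),(-.08,.05,.012)),
 ("top",T((235,240)),(-.085,0,.237)),("side",S((250,122)),(-.085,0,.237)),("side",S((222,325)),(-.08,.05,.012)),("side",S((310,338)),(-.08,-.05,.012))],[.6,.25,.7])
for c in((78,178),(118,80),(97,128)):print("hung top",onz("top",T(c),.238))
for c in((472,240),(722,217),(730,300),(477,325)):print("rack T",onz("top",T(c),.042))
for c in((290,395),(405,528),(478,495)):print("rack S",onz("side",S(c),.042))
print("long",onz("top",T((530,243)),.192),[onz("top",T(c),.192) for c in((478,243),(582,236))])
print("short",onz("top",T((660,241)),.142))
E
```

```text
side cam [-0.0338 -1.0041  0.8034]
top cam [0.2098 0.021  1.6533]
ball tri (array([0.4734, 0.3262, 0.2463]), array([-0.8206,  0.142 ,  0.1998, -0.6626])) ball on z .237 [0.4729 0.3289 0.237 ]
hinge side/top (array([0.4858, 0.34  , 0.1966]), array([-1.0174,  0.1766,  0.2507, -0.829 ]))
foot T [0.6241 0.4318 0.012 ]
foot T [0.5218 0.3121 0.012 ]
foot T [0.4483 0.3755 0.012 ]
foot S [0.451  0.3701 0.012 ]
foot S [0.5409 0.4794 0.012 ]
foot S [0.5205 0.303  0.012 ]
stand
[0.5345 0.401  0.8755] [[0.4, -0.0], [1.2, -0.0], [1.0, 0.8], [-2.0, -2.0], [-0.1, 1.2], [-1.4, 0.2], [-0.2, -0.5]]
hung top [0.5239 0.4484 0.238 ]
hung top [0.5998 0.4194 0.238 ]
hung top [0.5625 0.4347 0.238 ]
rack T [0.5035 0.1675 0.042 ]
rack T [ 0.5177 -0.0478  0.042 ]
rack T [ 0.4454 -0.0522  0.042 ]
rack T [0.4298 0.1641 0.042 ]
rack S [0.4393 0.1636 0.042 ]
rack S [ 0.4396 -0.0687  0.042 ]
rack S [ 0.5145 -0.0553  0.042 ]
long [0.4725 0.1087 0.192 ] [array([0.4737, 0.1492, 0.192 ]), array([0.477 , 0.0681, 0.192 ])]
short [0.4803 0.007  0.142 ]
```

Run:
```python
import cv2,numpy as np
from plant import imaging
def avg(n): return np.mean([imaging.camera(n).astype(float) for _ in range(4)],0)[:,:,::-1]
s,t=avg("side"),avg("top"); np.savez("avg.npz",s=s,t=t)
def crop(im,u,v,w,h,k): return cv2.resize(im[v:v+h,u:u+w].astype(np.uint8),None,fx=k,fy=k,interpolation=cv2.INTER_LANCZOS4)
# k=8: stand top u186.. v158.., stand side
A=crop(t,186,158,50,37,8);B=crop(s,275,145,50,37,8);Cc=crop(t,274,186,50,37,8);D=crop(s,290,184,50,37,8)
cv2.imwrite("pics/z1.png",np.vstack([np.hstack([A,B]),np.hstack([Cc,D])]))
```

```text
(no output)
```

View pics/z1.png

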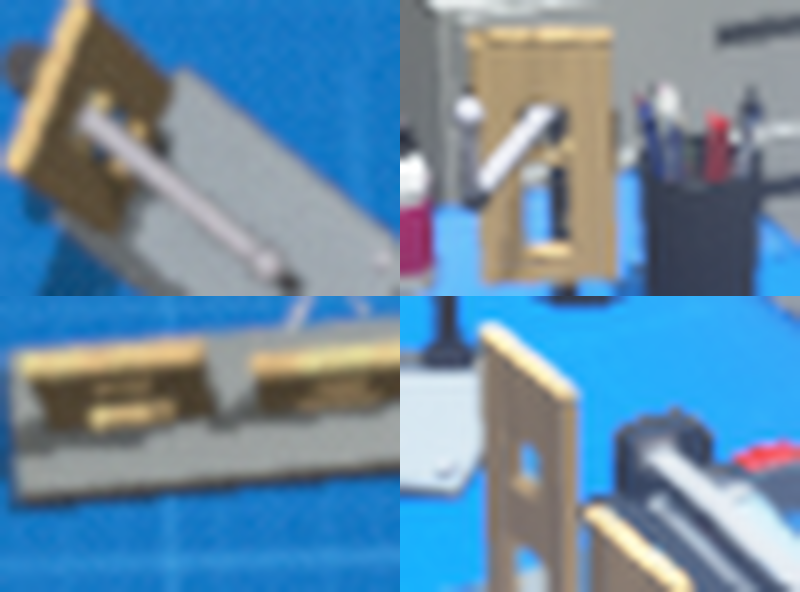

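Zoom: in A (top) knob is the bright spot (270,262), dark knuckle (287,285); in B (side) knob (68,108), knuckle about (80,195). Long template top strip centre in C (113,66), in D (130,61); hung template top in A (48,82), in B (141,33).

```bash
cat >> h.py <<'E'
def Z(p,c):
    o=dict(A=(186,158),B=(275,145),C=(274,186),D=(290,184))[p];return (np.array(c)+.5)/8-.5+np.array(o)
E
python3 - <<'E'
from h import *
np.set_printoptions(precision=4,suppress=True)
for nm,b,a,z in(("ball",(68,108),(270,262),.237),("hinge",(80,195),(286,283),.19)):
    print(nm,*tri(Z("B",b),Z("A",a)),onz("top",Z("A",a),z))
print("hung",*tri(Z("B",(141,33)),Z("A",(48,82))),onz("top",Z("A",(48,82)),.238))
for a in((12,160),(85,3)):print("  hung end",onz("top",Z("A",a),.238))
print("long",*tri(Z("D",(130,61)),Z("C",(113,66))),onz("top",Z("C",(113,66)),.192))
for c in((22,71),(205,57)):print("  long end",onz("top",Z("C",c),.192))
for n,c in(("S",(175,120)),("S",(310,230)),("S",(237,315))):
    print("foot",onz("top",(np.array(c)+.5)/4.5-.5+[170,140],.012))
for c in((472,240),(722,217),(730,300),(477,325)):print("rack T",onz("top",(np.array(c)+.5)/4.5-.5+[170,140],.042))
E
```

```text
ball [0.482  0.3377 0.2428] [ 0.1838 -0.032  -0.0448  0.1475] [0.4836 0.3389 0.237 ]
hinge [0.4843 0.3414 0.192 ] [-0.5299  0.0916  0.1303 -0.4324] [0.4831 0.3423 0.19  ]
hung [0.5643 0.4348 0.2381] [ 0.13   -0.0242 -0.0318  0.098 ] [0.5647 0.4348 0.238 ]
  hung end [0.5309 0.4495 0.238 ]
  hung end [0.5992 0.4195 0.238 ]
long [0.474  0.1085 0.1936] [-0.342   0.0657  0.1051 -0.3143] [0.4732 0.109  0.192 ]
  long end [0.4721 0.1489 0.192 ]
  long end [0.4761 0.0686 0.192 ]
foot [0.6258 0.4334 0.012 ]
foot [0.5234 0.3136 0.012 ]
foot [0.4499 0.3771 0.012 ]
rack T [0.5051 0.169  0.042 ]
rack T [ 0.5193 -0.0463  0.042 ]
rack T [ 0.4469 -0.0508  0.042 ]
rack T [0.4313 0.1656 0.042 ]
```

>>> step_arm --plan "0 0 -1.2 8.5;0 0 -1.2 8.5;0 0 -1.2 8.5;0 0 -1.2 8.5;0 0 -1.2 8.5;0 0 -1.2 8.5;0 0 -1.2 8.5;0 0 -1.2 8.5;0 0 -1.2 8.5;0 0 -1.2 8.5;0 0 -1.2 8.5;0 0 -1.2 8.5" --jaw 0.5

```text
time_s: 2.5
position: [0.2211, 0.5307, 0.3118]
ee_rot: [0.887, 0.462, 0.0, -0.0]
ft_force: [-0.3, -1.0, 0.1]
width: 0.499
```

>>> step_arm --plan "0 0 0 6.1;0.2 4 0 0;0.4 4.6 0 0;0.4 4.6 0 0;0.4 4.6 0 0;0.4 4.6 0 0;0.4 4.6 0 0;0.4 3 0 0;0 2 0 0;0 0 0 0;0 0 0 0"

```text
time_s: 3.6
position: [0.4803, 0.3419, 0.3111]
ee_rot: [0.909, 0.417, -0.0, -0.0]
ft_force: [0.2, -1.2, -0.1]
width: 0.499
```

```bash
cat > go.py <<'E'
import sys
from h import *
from plant import telemetry
from scipy.spatial.transform import Rotation as Ro
s=telemetry.state();R=Ro.from_quat(s["ee_rot"]).as_matrix()
print("t",round(s["time_s"],2),"p",np.round(s["position"],4),"tool y yaw",round(np.degrees(np.arctan2(R[1,1],R[0,1])),2),"tilt",np.round(R[:,2],3),"w",round(s["width"],3),"F",np.round(s["ft_force"],2))
if len(sys.argv)>3: print("tool cm",np.round(R.T@(np.array(sys.argv[1:4],float)-s["position"])*100,2))
E
python3 go.py .483 .340 .218
```

```text
t 3.6 p [0.4803 0.3419 0.3111] tool y yaw -40.76 tilt [-0.001  0.    -1.   ] w 0.499 F [ 0.19 -1.17 -0.08]
tool cm [0.04 0.33 9.31]
```

>>> step_arm --plan "0 0.3 2 0;0 0 2 0;0 0 2 0;0 0 1.5 0;0 0 1 0;0 0 0.8 0;0 0 0 0"

```text
time_s: 4.3
position: [0.482, 0.3401, 0.2176]
ee_rot: [0.909, 0.417, -0.001, -0.0]
ft_force: [-0.1, -1.0, -0.3]
width: 0.497
```

```bash
cat > look.py <<'E'
import sys,cv2,numpy as np
from plant import imaging
# name  top_u top_v side_u side_v w h k
a=list(map(int,sys.argv[2:9]))
ims=[]
for n,(u,v) in(("top",a[0:2]),("side",a[2:4])):
    im=imaging.camera(n)[:,:,::-1];w,h,k=a[4:7]
    ims.append(cv2.resize(im[v:v+h,u:u+w],None,fx=k,fy=k,interpolation=cv2.INTER_CUBIC))
cv2.imwrite(f"pics/{sys.argv[1]}.png",np.hstack(ims))
E
python3 look.py a1 190 155 260 125 50 60 8; python3 go.py .483 .340 .218
```

```text
t 4.4 p [0.483  0.3403 0.2189] tool y yaw -40.69 tilt [ 0.001  0.001 -1.   ] w 0.501 F [-0.14 -0.24 -0.37]
tool cm [-0.02  0.02  0.09]
```

View pics/a1.png

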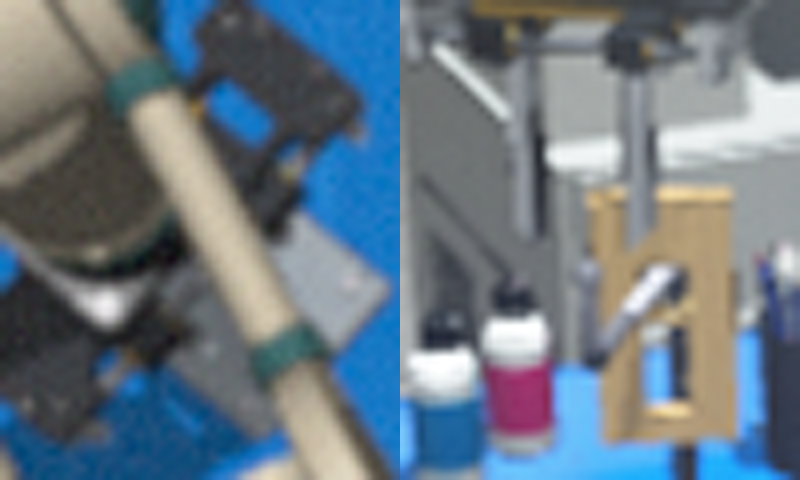

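```bash
python3 - <<'E'
from h import *
y=np.array([.758,-.652,0]);p=np.array([.483,.3403,.2189])
for nm,X in(("tcp",p),("f+",p+y*.0235),("f-",p-y*.0235),("ball",np.array([.483,.34,.237])),("hinge",np.array([.483,.34,.19]))):
    print(nm,(proj("side",X)[0]-[260,125]+.5)*8-.5+[400,0])
E
python3 look.py a2 190 155 260 125 50 60 8
```

```text
tcp [591.73721593 309.09325532]
f+ [634.97502257 312.980042  ]
f- [548.78317193 305.23197697]
ball [590.1966178  276.58683799]
hinge [594.72562577 360.74737127]
```

View pics/a2.png

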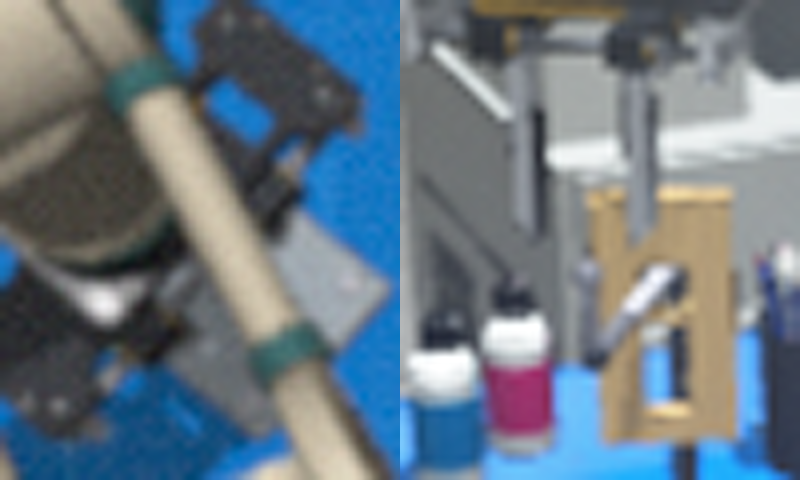

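Run:
```python
from h import *
import cv2
y=np.array([np.cos(np.radians(67.4)),np.sin(np.radians(67.4)),0]);p=np.array([.2212,.5308,.1673])
for n in("side","top"):
    for nm,X in(("tcp",p),("f+",p+y*.047),("f-",p-y*.047),("body",p+[0,0,.097])): print(n,nm,proj(n,X)[0])
    print(n,"now",proj(n,[.483,.3403,.2189])[0],"body",proj(n,[.483,.3403,.2189+.097])[0])
d=np.load("avg.npz");s=d["s"].astype(np.uint8);t=d["t"].astype(np.uint8)
k=8
a=cv2.resize(s[120:195,180:230],None,fx=k,fy=k,interpolation=cv2.INTER_CUBIC);b=cv2.resize(t[160:235,70:120],None,fx=k,fy=k,interpolation=cv2.INTER_CUBIC)
cv2.imwrite("pics/a3.png",np.hstack([b,a]))
```

```text
side tcp [211.50971532 170.16111744]
side f+ [213.38181619 165.98625632]
side f- [209.53931819 174.55518321]
side body [208.22411485 148.94164322]
side now [283.52965199 163.19915691] body [282.32037457 140.74273447]
top tcp [167.78919192 269.89401783]
top f+ [155.46204617 264.96127639]
top f- [180.16677816 274.84694316]
top body [157.53841925 269.93578835]
top now [220.0707895  191.46697953] body [213.42123572 186.00763221]
```

View pics/a3.png

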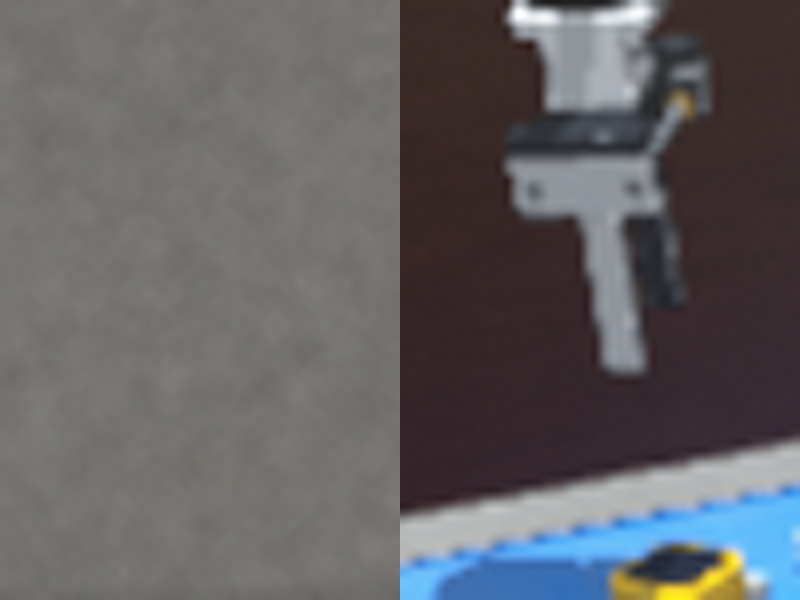

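The side image shows the fingertips about 8.5 px (~38 mm) above where telemetry puts them, while scene points fit. I'll test by closing here: 0.17 means the ball is held, 0 means nothing is.

>>> step_arm --plan "0 0 0 0;0 0 0 0;0 0 0 0;0 0 0 0;0 0 0 0" --jaw 0 --grip_force 3

```text
time_s: 5.0
position: [0.483, 0.3398, 0.2183]
ee_rot: [0.909, 0.417, 0.0, -0.0]
ft_force: [-0.2, -0.9, 0.6]
width: 0.11
```

>>> step_arm --plan "0 0 0 0;0 0 0 0;0 0 0 0;0 0 0 0"

```text
time_s: 5.4
position: [0.4829, 0.3398, 0.2183]
ee_rot: [0.909, 0.417, 0.0, -0.0]
ft_force: [0.1, 0.4, 1.1]
width: 0.004
```

```bash
python3 look.py a4 190 155 260 125 50 60 8; python3 go.py .483 .340 .218
```

```text
t 5.5 p [0.4829 0.3398 0.2183] tool y yaw -40.72 tilt [ 0.  0. -1.] w 0.002 F [0.55 0.   0.58]
tool cm [ 0.02 -0.01  0.03]
```

Fully closed on nothing, so the fingertips really are about 37 mm higher than reported. I'll open, lower by that amount and close again; the width will confirm it.

>>> step_arm --plan "0 0 0 0;0 0 0 0;0 0 0 0;0 0 0 0;0 0 0 0;0 0 0.8 0;0 0 1 0;0 0 1 0;0 0 0.9 0;0 0 0 0" --jaw 0.5

```text
time_s: 6.5
position: [0.4818, 0.3391, 0.1791]
ee_rot: [0.909, 0.417, -0.002, 0.0]
ft_force: [0.7, -0.0, 0.5]
width: 0.5
```

>>> step_arm --plan "0 0 0 0;0 0 0 0;0 0 0 0;0 0 0 0;0 0 0 0;0 0 0 0;0 0 0 0;0 0 0 0" --jaw 0

```text
time_s: 7.3
position: [0.4821, 0.3409, 0.1816]
ee_rot: [0.909, 0.417, -0.0, -0.001]
ft_force: [-3.3, 3.5, 3.0]
width: 0.165
```

Width 0.165 ≈ 15.5 mm: the ball is held. Now lead it round the hinge, first relieving the sideways force with a 1 mm shift.

>>> step_arm --plan "-0.61 -0.1 0.04 0;-0.6 0 0.12 0;-0.58 0 0.2 0;-0.55 0 0.27 0;-0.51 0 0.34 0;-0.46 0 0.41 0;-0.41 0 0.46 0;-0.34 0 0.51 0;-0.27 0 0.55 0;-0.2 0 0.58 0;-0.12 0 0.6 0;-0.04 0 0.61 0"

```text
time_s: 8.5
position: [0.4509, 0.3044, 0.1338]
ee_rot: [0.909, 0.417, -0.001, 0.0]
ft_force: [-3.1, 4.3, 0.7]
width: 0.165
```

>>> step_arm --plan "0 0 0.1 0;0 0 0 0"

```text
time_s: 8.7
position: [0.4507, 0.3042, 0.1329]
ee_rot: [0.909, 0.417, -0.001, 0.0]
ft_force: [-4.3, 2.6, -0.4]
width: 0.168
```

```bash
python3 look.py a5 190 155 260 125 50 60 8; python3 go.py .483 .340 .218
```

```text
t 8.8 p [0.4507 0.3042 0.133 ] tool y yaw -40.72 tilt [-0.002 -0.001 -1.   ] w 0.165 F [-4.33  1.69 -0.38]
tool cm [ 4.8   0.11 -8.51]
```

View pics/a5.png

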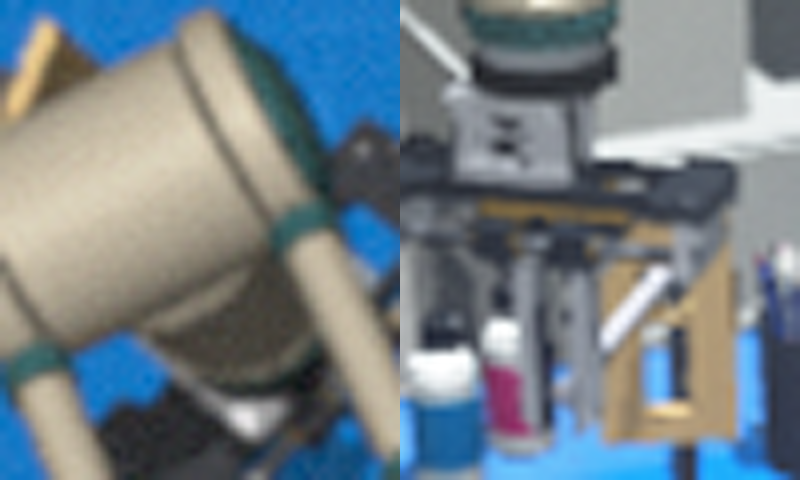

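Tip is straight in line (side view: fingers at (540,400) and (590,400) hold the ball beyond the arm's end) and the hung template is undisturbed. Now to the rack.

>>> step_arm --plan "0 0 0 0;0 0 0 0;0 0 0 0;0 0 0 0;0 0 0 0;0 0 -1.5 0;0 0 -2.5 0;0 0 -3 0;0 0 -2 0;0 0 0 0" --jaw 0.5

```text
time_s: 9.8
position: [0.4537, 0.3058, 0.2265]
ee_rot: [0.909, 0.417, 0.003, 0.0]
ft_force: [0.9, 0.8, 0.3]
width: 0.5
```

>>> step_arm --plan "-2 2.4 0 0;-3.7 4 0 0;-3.7 4 0 0;-3 3 0 0;-0.9 1 0 0;0 0 0 -7.4;0 0 0 -7.4;0 0 0 -7.4;0 0 0 -7.4;0 0 0 -7.4;0 0 0 -7.5;0 0 0 0"

```text
time_s: 11.0
position: [0.4724, 0.1197, 0.2223]
ee_rot: [0.683, 0.73, -0.0, -0.001]
ft_force: [0.9, -0.3, 0.2]
width: 0.499
```

```bash
python3 go.py .473 .109 .121
```

```text
t 11.0 p [0.4724 0.1197 0.2223] tool y yaw 3.8 tilt [-0.002  0.    -1.   ] w 0.499 F [ 0.86 -0.34  0.2 ]
tool cm [-1.07  0.   10.13]
```

>>> step_arm --plan "-1.1 0 1 0;0 0 2.5 0;0 0 2.5 0;0 0 2 0;0 0 1.3 0;0 0 0.8 0;0 0 0 0"

```text
time_s: 11.7
position: [0.4725, 0.1076, 0.1208]
ee_rot: [0.684, 0.73, -0.001, -0.001]
ft_force: [0.7, 0.6, 0.2]
width: 0.501
```

```bash
python3 go.py .473 .109 .121;python3 look.py a6 185 155 270 155 50 60 8
```

```text
t 11.7 p [0.4725 0.1076 0.1208] tool y yaw 3.7 tilt [-0.003 -0.    -1.   ] w 0.501 F [0.7  0.63 0.18]
tool cm [ 0.13  0.06 -0.02]
```

View pics/a6.png

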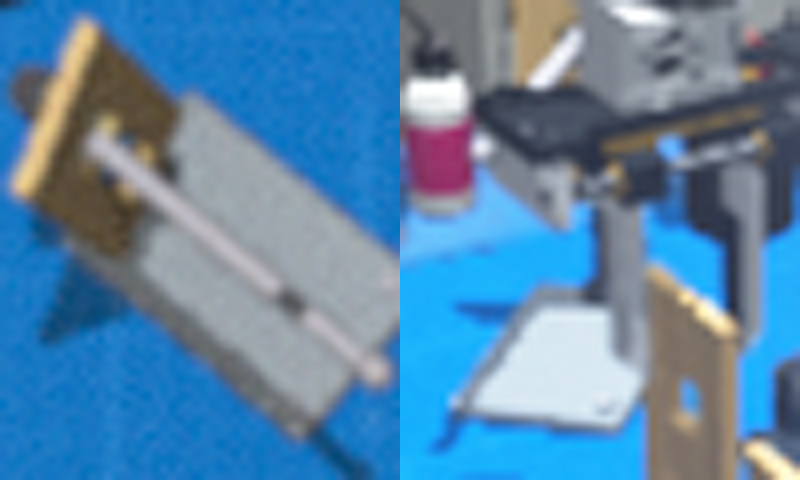

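Top view shows the tip in line (knuckle (290,300), ball (375,372)); side view shows the fingers straddling the long template's solid top. Gripping.

>>> step_arm --plan "0 0 0 0;0 0 0 0;0 0 0 0;0 0 0 0;0 0 0 0;0 0 0 0;0 0 0 0;0 0 0 0" --jaw 0 --grip_force 20

```text
time_s: 12.6
position: [0.4738, 0.1081, 0.1225]
ee_rot: [0.683, 0.73, 0.0, 0.0]
ft_force: [0.6, 0.4, 1.7]
width: 0.092
```

```bash
python3 go.py; python3 -c "
from h import *
for c in((290,300),(375,372),(100,140)):print(onz('top',(np.array(c)+.5)/8-.5+[185,155],.19))"
```

```text
t 12.6 p [0.4738 0.1081 0.1225] tool y yaw 3.78 tilt [ 0.  0. -1.] w 0.092 F [0.63 0.44 1.73]
[0.48630366 0.3441053  0.19      ]
[0.45321906 0.3065831  0.19      ]
[0.5607118 0.428971  0.19     ]
```

>>> step_arm --plan "0 0 -0.6 0;0 0 -1.2 0;0 0 -1.8 0;0 0 -2 0;0 0 -1 0;2 -0.5 0 0;3.5 -1 0 0;4 -1 0 0;4 -1 0 0;2.5 -0.5 0 0;0.5 -0.2 0 0;0 0 0 0"

```text
time_s: 13.8
position: [0.4204, 0.2701, 0.1884]
ee_rot: [0.683, 0.731, -0.0, 0.0]
ft_force: [-0.8, -0.5, -1.4]
width: 0.096
```

>>> step_arm --plan "0 0 0 -7.5;0 0 0 -7.5;0 0 0 -7.6;0 0 0 -7.6;0 0 0 -7.6;0 0 0 -7.5;0 0 0 0;0 0 0 0"

```text
time_s: 14.6
position: [0.4213, 0.2689, 0.1884]
ee_rot: [0.352, 0.936, -0.0, 0.0]
ft_force: [-0.5, 0.4, -0.0]
width: 0.094
```

```bash
python3 go.py .4213 .2701 .1755; python3 look.py a7 200 170 275 160 50 60 8
python3 - <<'E'
import h,numpy as np
from plant import imaging
for n in("side","top"):
  for q in("long_template_hole","tip_grip","tip_hinge"):
    for r in imaging.regions_of(n,q)[:2]: print(n,q,r["score"],r["pixel"],r["mask"].sum())
E
```

```text
t 14.6 p [0.4213 0.2689 0.1884] tool y yaw 48.84 tilt [ 0. -0. -1.] w 0.094 F [-0.55  0.41 -0.04]
tool cm [0.08 0.1  1.29]
side long_template_hole 0.87 [183.8, 275.4] 672
top long_template_hole 0.37 [216.9, 232.3] 36
```

View pics/a7.png

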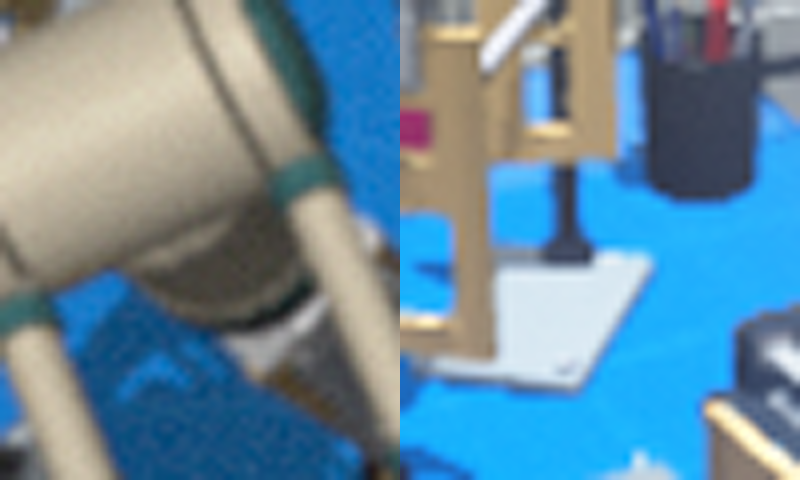

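The side half shows the template (window at (425,270), bottom edge about y 355) held upright in front of the arm; the hole is outside the crop. Checking the hold numerically against the mask.

```bash
cat > fit.py <<'E'
from h import *
import cv2
from plant import imaging,telemetry
def run(yaw=48.84,off=.0145):
    p=telemetry.state()["position"];imaging.camera("side")
    rs=imaging.regions_of("side","long_template_center");m=rs[0]["mask"];print(rs[0]["score"],m.sum())
    y=np.radians(yaw);u=np.array([np.cos(y),np.sin(y),0]);l=np.array([-u[1],u[0],0]);k=np.array([0,0,1.])
    print("mask rows/cols",np.where(m.any(1))[0][[0,-1]],np.where(m.any(0))[0][[0,-1]])
    def box(c,w,z0,z1):
        P=[c+u*a*.0045+l*b*w/2+k*z for a in(-1,1) for b in(-1,1) for z in(z0,z1)];return proj("side",np.array(P))
    def sil(d):
        c=p+l*d[0]+k*(off+d[1]);im=np.zeros((400,640),np.uint8)
        cv2.fillConvexPoly(im,np.round(cv2.convexHull((box(c,.08,-.125,.055)*16).astype(np.float32))[:,0]).astype(np.int32),255,cv2.LINE_AA,4);return im/255.
    ys,xs=np.nonzero(m);hull=np.zeros((400,640),np.uint8)
    cv2.fillConvexPoly(hull,cv2.convexHull(np.c_[xs,ys].astype(np.int32)),1)
    best=max(((np.minimum(sil((a,b)),hull).sum()/np.maximum(sil((a,b)),hull).sum(),a,b) for a in np.arange(-.012,.013,.001) for b in np.arange(-.016,.017,.001)))
    print("iou,lateral,z",best,"at 0",np.minimum(sil((0,0)),hull).sum()/np.maximum(sil((0,0)),hull).sum())
if __name__=="__main__":run()
E
python3 fit.py
```

```text
Traceback (most recent call last):
  File "fit.py", line 18, in <module>
    if __name__=="__main__":run()
                            ~~~^^
  File "fit.py", line 6, in run
    rs=imaging.regions_of("side","long_template_center");m=rs[0]["mask"];print(rs[0]["score"],m.sum())
                                                           ~~^^^
IndexError: list index out of range
```

```bash
sed -i 's/"long_template_center"/"long_template_hole"/' fit.py; python3 fit.py
```

```text
0.87 619
mask rows/cols [162 204] [265 286]
iou,lateral,z (np.float64(0.9081969202498126), np.float64(0.005000000000000015), np.float64(-0.001999999999999988)) at 0 0.8587455465808691
```

Run:
```python
from h import *
p=np.array([.4213,.2689,.1884+.0145]);y=np.radians(48.84);u=np.array([np.cos(y),np.sin(y),0]);l=np.array([-u[1],u[0],0]);k=np.array([0,0,1.])
for b in(-.04,.04):
  for a in(-.0045,.0045): print("bottom",b,a,proj("side",p+l*b+u*a-k*.125)[0],"top",proj("side",p+l*b+u*a+k*.055)[0])
import cv2
from plant import imaging
im=imaging.camera("side")[:,:,::-1]
cv2.imwrite("pics/a8.png",cv2.resize(im[150:210,255:305],None,fx=10,fy=10,interpolation=cv2.INTER_CUBIC))
```

```text
bottom -0.04 -0.0045 [286.78845036 205.25026688] top [284.63785322 164.20166104]
bottom -0.04 0.0045 [287.48781906 204.22602093] top [285.39057278 163.33494966]
bottom 0.04 -0.0045 [268.36381802 203.046541  ] top [265.14404118 162.37241294]
bottom 0.04 0.0045 [269.14671613 202.04510004] top [265.99020879 161.5259534 ]
```

View pics/a8.png

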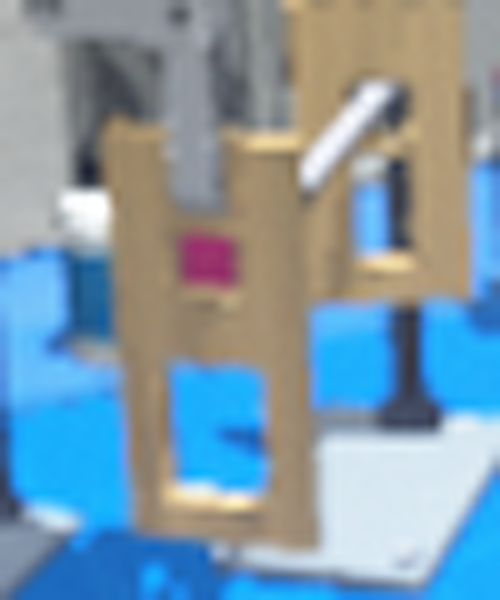

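Hold matches prediction to about 0.5 px (bottom corners at (318,548) and (135,530); hole at (208,260)). Lower to arm height and thread slowly.

>>> step_arm --plan "0.08 0 0.7 0;0 0 0.65 0;0 0 0 0;0 0.6 0 0;0 0.8 0 0;0 0.8 0 0;0 0.8 0 0;0 0.8 0 0;0 0.8 0 0;0 0.8 0 0;0 0 0 0"

```text
time_s: 16.35
position: [0.4565, 0.3122, 0.1747]
ee_rot: [0.349, 0.937, 0.0, 0.0]
ft_force: [0.3, 0.4, -2.3]
width: 0.094
```

```bash
python3 go.py .5162 .3797 .1755
```

```text
t 16.35 p [0.4565 0.3122 0.1747] tool y yaw 49.1 tilt [ 0.  0. -1.] w 0.094 F [ 0.31  0.37 -2.28]
tool cm [-0.09  9.01 -0.08]
```

>>> step_arm --plan "0 0 0 0;0 0.6 0 0;0 0.8 0 0;0 0.8 0 0;0 0.8 0 0;0 0.8 0 0;0 0 0 0"

```text
time_s: 17.05
position: [0.4815, 0.341, 0.1746]
ee_rot: [0.349, 0.937, 0.0, 0.0]
ft_force: [0.2, 0.2, -0.6]
width: 0.1
```

```bash
python3 go.py .5162 .3797 .1755
```

```text
t 17.05 p [0.4815 0.341  0.1746] tool y yaw 49.1 tilt [ 0.  0. -1.] w 0.1 F [ 0.21  0.19 -0.57]
tool cm [-0.09  5.2  -0.09]
```

>>> step_arm --plan "0 0.8 0 0;0 0.9 0 0;0 0.9 0 0;0 0.9 0 0;0 0.9 0 0;0 0.7 0 0;0 0 0 0;0 0 0.4 0;0 0 0.2 0;0 0 0 0"

```text
time_s: 18.05
position: [0.5135, 0.3782, 0.1687]
ee_rot: [0.35, 0.937, -0.0, -0.0]
ft_force: [-0.4, -0.7, -0.8]
width: 0.091
```

>>> step_arm --plan "0 0 0.1 0;0 0 0 0"

```text
time_s: 18.25
position: [0.5138, 0.3783, 0.1684]
ee_rot: [0.35, 0.937, 0.0, 0.0]
ft_force: [-0.2, -1.3, 1.9]
width: 0.09
```

>>> step_arm --plan "0 0 0 0;0 0 0 0;0 0 0 0;0 0 0 0;0 0 0 0;0 0 -0.5 0;0 0 -1 0;0 0 -1.5 0;0 0 -2 0;0 0 -2 0;0 0 0 0;0 0 0 0" --jaw 0.3

```text
time_s: 19.45
position: [0.5141, 0.3786, 0.2384]
ee_rot: [0.35, 0.937, 0.001, 0.0]
ft_force: [0.4, -0.3, -0.9]
width: 0.3
```

```bash
python3 go.py .4507 .3042 .133
python3 - <<'E'
from h import *
for n in("side","top"):
  imaging.camera(n)
  for q in("long_template_hole","hung_template_hole","hook_arm"):
    for r in imaging.regions_of(n,q)[:3]:
      ys,xs=np.nonzero(r["mask"]);print(n,q,round(r["score"],2),np.round(r["pixel"],1),len(xs),ys.min(),ys.max(),xs.min(),xs.max())
c=np.array([.5138,.3783,.183])
print("long pred side hole",proj("side",c)[0],"top edge",proj("side",c+[0,0,.055])[0],"bottom",proj("side",c-[0,0,.125])[0])
E
```

```text
t 19.45 p [0.5141 0.3786 0.2384] tool y yaw 49.08 tilt [ 0.001  0.001 -1.   ] w 0.3 F [ 0.39 -0.26 -0.87]
tool cm [-0.08 -9.79 10.53]
side hung_template_hole 0.84 [162.  298.8] 202 150 180 284 301
side hook_arm 0.72 [201.9 251. ] 362 174 214 237 261
top long_template_hole 0.47 [182.3 220.7] 35 181 191 201 226
top long_template_hole 0.46 [198.6 233.3] 3 199 200 230 231
top hook_arm 0.52 [192.5 225.6] 205 168 202 198 237
long pred side hole [287.24621867 166.72405059] top edge [286.65716141 154.69110531] bottom [288.51558543 192.6539928 ]
```

>>> step_arm --plan "0 -2 0 0;0 -2.9 0 0;0 -2.9 0 0;-0.1 -1.5 0 0;0 -0.4 0 0;0 0 0 8.2;0 0 0 8.2;0 0 0 8.2;0 0 0 8.2;0 0 0 8.2;0 0 0 8.2;0 0 0 8.2" --jaw 0.5

```text
time_s: 21.05
position: [0.4523, 0.3055, 0.2377]
ee_rot: [0.758, 0.652, 0.001, -0.0]
ft_force: [-0.1, -0.4, -0.4]
width: 0.503
```

>>> step_arm --plan "0 0 0 8.2;0 0 0 8.2;0 0 0 8.2;0 0 0 8;0 0 0 0;0 0 0 0"

```text
time_s: 21.65
position: [0.4518, 0.3051, 0.2377]
ee_rot: [0.909, 0.417, 0.0, -0.0]
ft_force: [0.2, 0.0, 0.7]
width: 0.498
```

```bash
python3 go.py .4515 .305 .133
```

```text
t 21.65 p [0.4518 0.3051 0.2377] tool y yaw -40.75 tilt [ 0.  0. -1.] w 0.498 F [0.2  0.01 0.65]
tool cm [-3.000e-02 -1.000e-02  1.047e+01]
```

>>> step_arm --plan "0 0 2 0;0 0 2.5 0;0 0 2.5 0;0 0 2 0;0 0 1 0;0 0 0.45 0;0 0 0 0;0 0 0 0"

```text
time_s: 22.45
position: [0.452, 0.305, 0.1343]
ee_rot: [0.91, 0.416, 0.001, -0.0]
ft_force: [-0.1, 0.2, 0.8]
width: 0.497
```

>>> step_arm --plan "0 0 0 0;0 0 0 0;0 0 0 0;0 0 0 0;0 0 0 0;0 0 0 0;0 0 0 0;0 0 0 0" --jaw 0 --grip_force 4

```text
time_s: 23.25
position: [0.4509, 0.3049, 0.1334]
ee_rot: [0.91, 0.415, -0.0, -0.0]
ft_force: [-0.7, 1.8, 1.1]
width: 0.166
```

Ball held (0.166). Swing it back upright.

>>> step_arm --plan "0.04 0 -0.61 0;0.12 0 -0.6 0;0.2 0 -0.58 0;0.27 0 -0.55 0;0.34 0 -0.51 0;0.41 0 -0.46 0;0.46 0 -0.41 0;0.51 0 -0.34 0;0.55 0 -0.27 0;0.58 0 -0.2 0;0.6 0 -0.12 0;0.61 0 -0.04 0"

```text
time_s: 24.45
position: [0.4823, 0.3411, 0.1807]
ee_rot: [0.91, 0.415, 0.0, -0.001]
ft_force: [-4.7, 2.7, 3.4]
width: 0.162
```

>>> step_arm --plan "0.15 0 0 0;0.1 0 0 0;0 0 0 0"

```text
time_s: 24.75
position: [0.4841, 0.3432, 0.1806]
ee_rot: [0.91, 0.415, 0.001, -0.001]
ft_force: [-3.1, 2.8, 4.0]
width: 0.164
```

>>> step_arm --plan "0.15 0 0 0;0.15 0 0 0;0 0 0 0"

```text
time_s: 25.05
position: [0.4853, 0.3446, 0.1803]
ee_rot: [0.91, 0.415, -0.0, -0.0]
ft_force: [-4.5, 2.0, 2.5]
width: 0.164
```

```bash
python3 go.py .4821 .3409 .18
```

```text
t 25.05 p [0.4853 0.3446 0.1803] tool y yaw -40.91 tilt [-0.001  0.    -1.   ] w 0.164 F [-4.46  1.98  2.54]
tool cm [-0.49  0.    0.03]
```

Resistance builds now, at the stop. Release, raise and look.

>>> step_arm --plan "0 0 0 0;0 0 0 0;0 0 0 0;0 0 0 0;0 0 0 0;0 0 -1.5 0;0 0 -3 0;0 0 -4 0;-2 0 -4 0;-4 0 -2 0;-4 0 0 0;-4 0 0 0" --jaw 0.5

```text
time_s: 26.25
position: [0.3935, 0.2375, 0.3261]
ee_rot: [0.91, 0.415, 0.001, 0.0]
ft_force: [0.1, -1.1, 0.0]
width: 0.496
```

>>> step_arm --plan "-3 4 0 0;-3 4.5 0 0;-3 4.5 0 0;-3 4 0 0;-3 4 0 0;-1 2 0 0;0 0 0 0"

```text
time_s: 26.95
position: [0.4615, -0.0283, 0.3248]
ee_rot: [0.911, 0.413, -0.0, 0.0]
ft_force: [-0.5, 0.2, 0.1]
width: 0.502
```

```bash
python3 go.py; python3 look.py f1 186 150 265 140 50 72 8
```

```text
t 26.95 p [ 0.4615 -0.0283  0.3248] tool y yaw -41.21 tilt [-0.    -0.001 -1.   ] w 0.502 F [-0.46  0.22  0.15]
```

View pics/f1.png

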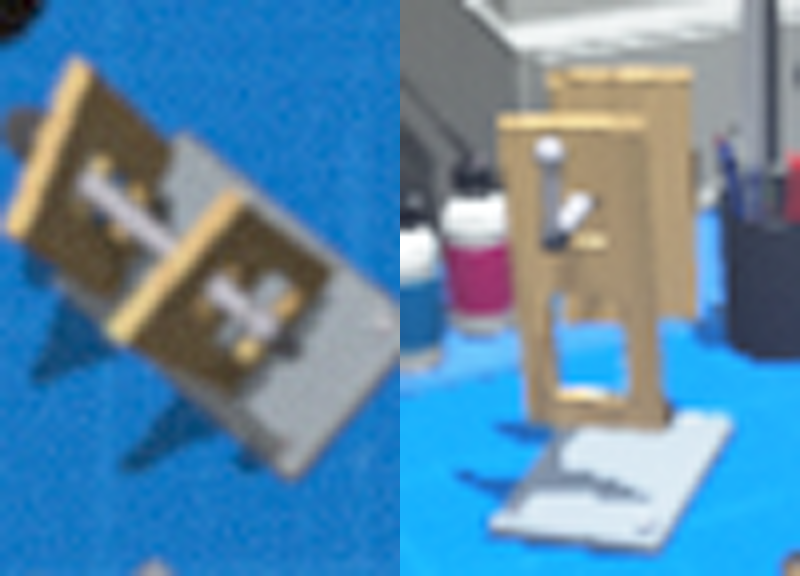

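The final picture shows both templates on the arm. The knob at side panel (548,150) is pixel (283.1,158.3), against (283,158.1) when upright at the start, and the hung template's top edge is where it was. Handing in.

```bash
python3 -c "
from plant import hand_in
print(hand_in())"
```

```text
the job is handed in; nothing more can be done
None
```

The job is done and handed in at about 27 s: I swung the tip down, hung the long template on the arm in front of the other one, and swung the tip back upright.

**Last checks**
- **Long template:** the final picture shows it hanging by its square hole on the arm, with the gripper clear of everything.
- **Folding tip:** the knob is within about 0.3 px of its upright position at the start, and I felt resistance at the stop before letting go.
- **Hung template:** its top edge is within about a pixel (some 3 mm) of where it was at the start.
- **Short template and bystanders:** I never went near them, but they are mostly outside the final picture, so I did not check them there.

**Disagreements along the way**
- **Fingertip height:** the cameras and the first close on the knob, which caught nothing, showed the fingertips about 37 mm higher than the telemetry says. I corrected for that, and the grip widths then matched the knob and the plate.
- **Template position in the grip:** an automatic outline fit put the held template about 5 mm to one side. The corners in the picture showed it within about 1 mm, so I trusted the corners. It threaded onto the arm with no more than about 2 N.

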